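# Hook the sprung handle to a blocked lens and carry it to the lap

### The job

Fit the sprung handle to the blocked lens in the padded rest: stand it on the grey chuck, press its wooden bar down to push the hook out, slide it until the stud is fully home in the hook, and let the spring draw the hook up tight under the stud's head. Lift the lens by the handle, set it down gently on the middle of the domed brass lap and let go, leaving the handle hooked on and upright. The pitch under the chuck is brittle, so press and push gently, keep the gripper off the glass and the chuck, and leave the other things on the bench and the start button alone.

Things in the scene. Friction and masses are not known exactly. Their poses are not given: they have to be found in the camera images.
- handle: Sprung handle, 0.32 kg, upright: steel yoke, sleeve and sprung plunger. Origin on the plunger's axis at the underside of the yoke's smooth feet; z up, +x out of the yoke's open mouth. Two side cheeks, 44 mm apart (56 outside), x -34 to +20 mm; back wall x -34 to -28; open in front and below, 43 mm high inside. Top plate to 51 mm, sleeve 23 mm across to 71 mm. Stud fully home in the hook: stud's axis at x 0.
- hook (a point): Inner corner of the hook inside the yoke (at handle x -11 mm, y 0; 24 mm above the feet with the plunger up): above it the flat shank, 20 mm wide, 8 mm thick behind it; ahead of it (+x) the toe, 5 mm long, 16 mm wide, its top at this height, 5 mm thick. Moves down with the plunger. The crank that joins the shank to the rod clears the stud's head even when fully pressed.
- plunger (a joint): How far the plunger (bar, rod and hook in one piece) is pressed into the yoke: 0 up, 0.017 m fully down. Spring 3.5 N at the start of the travel, 6.9 N fully down, then a hard stop. With the feet on the chuck the toe goes under the stud's head only if pressed beyond 0.013; caught and let up it reads about 0.013; it springs back to 0 if nothing is caught.
- bar (a point): Middle of the plunger's wooden bar, the place to grip: 24 mm thick (along the handle's x), 60 mm long (along its y), 30 mm high, rounded edges. 107 mm above the feet with the plunger up; moves down with the plunger.
- block: Blocked lens, about 0.5 kg: clear round glass blank 100 mm across, 12 mm thick, lying flat, with a grey ceramic chuck (84 mm across, 18 mm thick) on top in black pitch and a steel stud in the chuck's middle. The chuck was set by eye: chuck and stud may stand up to 6 mm off the blank's centre in its x and in its y, on 1 to 7 mm of pitch. Origin: centre of the blank's underside, z up.
- block_back (a point): Point on the blank's axis 34 mm above the glass's underside, the usual height of the chuck's flat back (82 mm across), which may lie 3 mm higher or lower. The stud rises from the back within 6 mm of here in x and y: neck 10 mm across, 11 mm high, then a flat round head 22 mm across, 7 mm thick, its top 18 mm above the back.
- rest: Round beech rest, fixed, 124 mm across, in which the blocked lens lies: rubber floor 12 mm above the bench, rim 18 mm above the bench, rim's inside 102 mm across. Origin: centre of its underside.
- lap: Cast iron lap on a bench spindle, fixed: 160 mm across, in a round drip pan 220 mm across and 20 mm high, with a domed brass face (radius of curvature 300 mm, almost flat at the top). Origin: centre of its underside on the bench.
- lap_top (a point): Top of the brass dome, on the lap's axis, 78 mm above the bench.
- start (a joint): Spindle start button, a red push button on a grey box: 0 out, 0.006 m fully pressed. Leave alone.
- blank_a: Bystander: loose round glass blank 68 mm across, 13 mm thick, no chuck.
- blank_b: Bystander: like blank_a.
- spherometer: Bystander: stubby steel spherometer on three legs with a dial on top, 52 mm across, 52 mm high.
- jar: Bystander: white jar with a steel lid, 56 mm across, 65 mm high.
- loupe: Bystander: black eye loupe, 40 mm across, 30 mm high.
- small_chuck: Bystander: small grey ceramic chuck without a stud, 60 mm across, 20 mm high.
- brush: Bystander: bench brush, 180 mm long, lying down.

How it is judged (in metres and radians):
On the way:
1. the blocked lens hangs from the handle, hooked fully home, lifted clear of its rest (value of joint plunger between 0.011 and 0.0155 m and x of stud_head in the frame of handle below 0.002 m and z of block in the frame of rest above 0.03 m and horizontal distance between block and lap above 0.03 m and contact force between block and lap below 0.1 N), for 0.2 s.
At the end, for the whole second after the job is handed in: The glass lies at rest on the dome, centre within 20 mm of the top, tilt under 0.12 rad; the handle stands on the chuck (0.1 rad of square, within 25 mm of the block's centre), its hook caught under the stud's head (plunger 11 to 15.5 mm), stud within 2 mm of home (value of joint plunger between 0.011 and 0.0155 m and x of stud_head in the frame of handle below 0.002 m and horizontal distance between block and lap_top below 0.02 m and z of block in the frame of lap_top between -0.006 and 0.006 m and angle between block's own z axis and vertical below 0.12 rad and angle between the z axis of handle and the z axis of block, either way round below 0.1 rad and horizontal distance between handle and block below 0.025 m and linear speed of block below 0.02 m/s and linear speed of handle below 0.03 m/s); the robot touches nothing.
It fails at once if the hook's shank pushes on the stud with more than 12 N, or a foot of the handle presses on the chuck with more than 15 N (contact force between hook_shank and block above 12 N or contact force between any of foot_left, foot_right and block above 15 N).
It fails at once if the blocked lens is set down or pressed on the lap with more than 40 N (contact force between block and lap above 40 N).
It fails at once if the robot touches the glass, the chuck or the stud itself (contact force between any of the fingers, the arm and block above 1 N).
It fails at once if a bystander is moved by more than 15 mm (distance of any of blank_a, blank_b, spherometer, jar, loupe, small_chuck, brush from where it was at the start of the episode above 0.015 m).
It fails at once if the start button is pressed (value of joint start above 0.003 m).
It also fails if it takes over 61 s, if anything falls off the work surface, if the arm or the gripper's body presses on something with over 40 N, if the wrist force passes 120 N, or if a joint passes its speed limit or range.

### The arm

A 6-joint arm with a two-finger parallel gripper is mounted at the origin on the work surface. World frame = base frame: x ahead of the robot, y to its left, z up, the work surface at z = 0. Lengths are in m, angles in degrees, forces in N, time in s.
With the tool pointing down it reaches from about 0.275 to 0.725 m from the base axis. Payload 15.9 kg.
Tool frame: the origin (TCP) lies midway between the tips of the shut fingers; the grasp point (between the pads) lies 19 mm behind it; z points along the fingers, y is the direction in which the jaws open and shut (so a half turn about z gives the same grasp; the last joint's range is limited). The gripper opens to 85 mm and grips with 20 to 120 N. Pads are 22 mm wide; open, the fingers measure 114 mm over their backs; the gripper's body (76 mm by 85 mm) begins 54 mm behind the grasp point. The pads swing forward as they close: fully open they stand 13 mm farther back than shut.
Start: joints at [70.245, 12.198, -1.971, 75.831, 0, 90], TCP at [0.169, 0.471, 0.231] pointing down, gripper open.
Joint ranges: [-170.91, 170.91], [-42.67, 98.43], [-65.05, 77.54], [-120.47, 116.71], [-90, 82.35], [-180, 180]. Speed limits (degrees/s): [108.29, 108.29, 136.94, 147.25, 180, 180].

### API

Orientations are given as a 3x3 rotation matrix whose columns are the frame's x, y, z axes.
In Python, from station import manip gives the robot as it stands.
- The arm moves only by the shell command python3 -m jog 'ROWS' [FORCE]. ROWS is JSON, one flat list of numbers, 7 for each row, row after row: the shift along the tool's x, y, z in m, then the turn, a rotation vector about the tool's x, y, z in degrees, then the opening, from 0 (shut) to 1 (fully open). In form: [x, y, z, wx, wy, wz, fingers, x, y, z, wx, wy, wz, fingers, ...]. A call has exactly 5 rows; each row is the pose to reach, as a shift and turn from the pose commanded when the call began, along the tool's axes at that moment; what a row does not reach only later rows make up. A row lasts 1/8 s, in which the tool goes at most 62.5 mm and 10.7 degrees, less where a joint would pass 70% of its speed; a pose out of reach is approached as far as the arm can. A call with a gripper value outside its range is refused whole. The fingers move at their own pace and stop on an object; FORCE is the grip in N (left out, the last holds). Time passes only in rows, so rows that repeat a pose let the fingers close, or fill a call up. It gives the time, the measured TCP pose, the force and the opening at its end, in the units of the state.
- manip.get_state(): the state, without advancing time (a new reading comes with each control period).
- manip.snapshot(name): name is "side" or "top"; returns the picture (400x640x3 uint8, red, green, blue); there is no depth.
- manip.calibration(name): a dict with "intrinsics" (3x3 intrinsics, pixels), "D" ([k1, k2, p1, p2, k3] as OpenCV has them; the pictures are not rectified), "world_to_cam" (4x4, takes a point from world to camera coordinates). Camera axes: x right, y down, z forward; pixel columns grow to the right and rows downward; lengths in m; the calibration is good to about 2 mm. A picture is of the moment at which its call begins. calibration takes no time and is no camera call.
- manip.close_job(): hands the job in, once; it reports no verdict.
The state is a dict: "time_s": time; "joint_positions": joint angles; "qvel": joint speeds; "tau": joint torques, N m; "position": TCP position; "ee_rot": TCP orientation; "ft_force": force on the tool from outside, world axes, zero at the start; "torque": the same for the moment, N m; "opening": opening from 0.0 (shut) to 1.0 (fully open).
Only numpy, scipy, OpenCV 4.12 (cv2) and the standard library are available. Lean on these libraries where they do the work, as an engineer would, in place of code of your own. Each camera call takes 0.05 s, during which the arm holds its last target. There are 200 camera calls.

## Working session

There is one attempt and no reset: what is moved stays moved. The work goes in short steps, Python scripts to look and compute and a shell command to move; the robot and the scene stay as the last step left them, time stands still between calls to the robot, and variables do not carry over. Pictures are saved under pics/ and viewed, about 8 in all and at most 12, crops included, and the job is handed in when it is done.

```bash
ls; mkdir -p pics; cat > h.py <<'E'
import numpy as np,cv2
from station import manip
def cal(n):
    c=manip.calibration(n);return np.array(c["intrinsics"],float),np.array(c["D"],float),np.array(c["world_to_cam"],float)
def proj(n,P):
    K,D,T=cal(n);P=np.atleast_2d(np.array(P,float))
    return cv2.projectPoints(P,cv2.Rodrigues(T[:3,:3])[0],T[:3,3],K,D)[0].reshape(-1,2)
def atz(n,uv,z):
    K,D,T=cal(n);q=cv2.undistortPoints(np.array(uv,float).reshape(-1,1,2),K,D).reshape(-1,2)
    R=T[:3,:3];c=-R.T@T[:3,3];d=np.c_[q,np.ones(len(q))]@R
    z=np.broadcast_to(z,len(q));return c+d*((z-c[2])/d[:,2])[:,None]
def snap(n,f):
    im=np.array(manip.snapshot(n));cv2.imwrite(f'pics/{f}.png',im[:,:,::-1]);return im
def crop(f,o,x0,y0,x1,y1,s):
    im=cv2.imread(f'pics/{f}.png')[y0:y1,x0:x1];cv2.imwrite(f'pics/{o}.png',cv2.resize(im,None,fx=s,fy=s,interpolation=cv2.INTER_CUBIC))
E
python3 - <<'E'
from h import *
a=snap("top","t0");b=snap("side","s0")
for n in("top","side"):
    K,D,T=cal(n);print(n,K.tolist(),(-T[:3,:3].T@T[:3,3]).round(3),T[2,:3].round(2))
s=manip.get_state();print(s["position"],s["ee_rot"],s["ft_force"],s["time_s"])
E
```

```text
pics
top [[372.78707760461504, 0.0, 317.31596045707175], [0.0, 372.78707760461504, 198.14581793920087], [0.0, 0.0, 1.0]] [0.414 0.03  1.324] [ 0.11 -0.01 -0.99]
side [[394.868471093218, 0.0, 318.6823485133462], [0.0, 394.868471093218, 200.89819850048949], [0.0, 0.0, 1.0]] [ 0.43  -0.903  0.933] [ 0.1   0.73 -0.68]
[0.16892187 0.47029982 0.23087514] [[-9.41132954e-01  3.38036488e-01 -3.09803512e-04]
 [ 3.38036630e-01  9.41132513e-01 -9.10652064e-04]
 [-1.62674681e-05 -9.61769601e-04 -9.99999537e-01]] [-1.16357861 -0.79180995 -0.2899798 ] 0.1
```

View pics/t0.png

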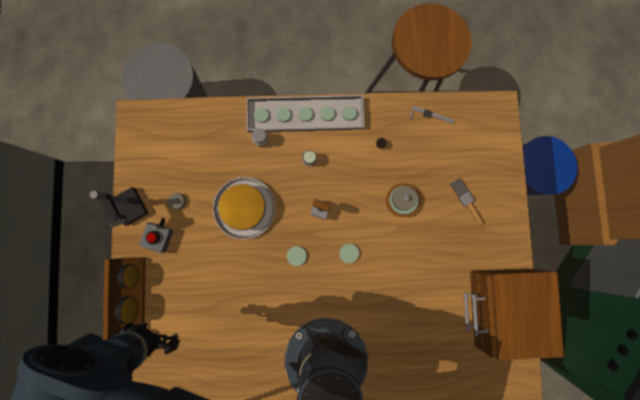

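View pics/s0.png

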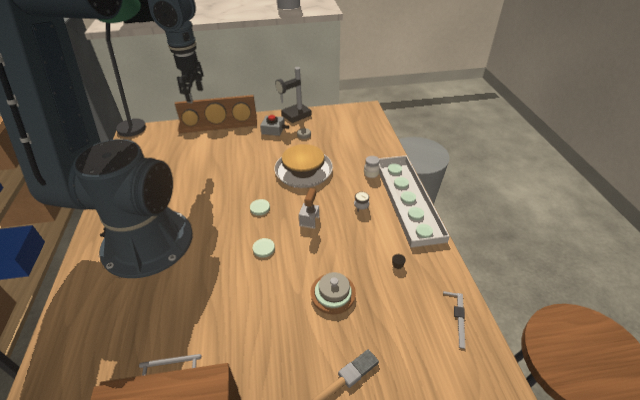

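The top view has +x up and +y left: lap at (243,208), handle at about (322,209), block in its rest at (404,200). In the side view the handle is at (310,212), the block at (333,290) and the lap at (303,160). I'll enlarge these areas.

```bash
python3 - <<'E'
from h import *
a=cv2.imread('pics/t0.png');b=cv2.imread('pics/s0.png')
r=lambda im,x,y,w,h,s:cv2.resize(im[y:y+h,x:x+w],None,fx=s,fy=s,interpolation=cv2.INTER_CUBIC)
# top: handle (295..345,190..230), block (380..430,180..220)
A=r(a,295,190,50,37,8);B=r(a,380,182,50,37,8)
C=r(b,285,180,50,37,8);C2=r(b,308,268,50,37,8)
cv2.imwrite('pics/c0.png',np.vstack([np.hstack([A,B]),np.hstack([C,C2])]))
E
```

```text
(no output)
```

View pics/c0.png

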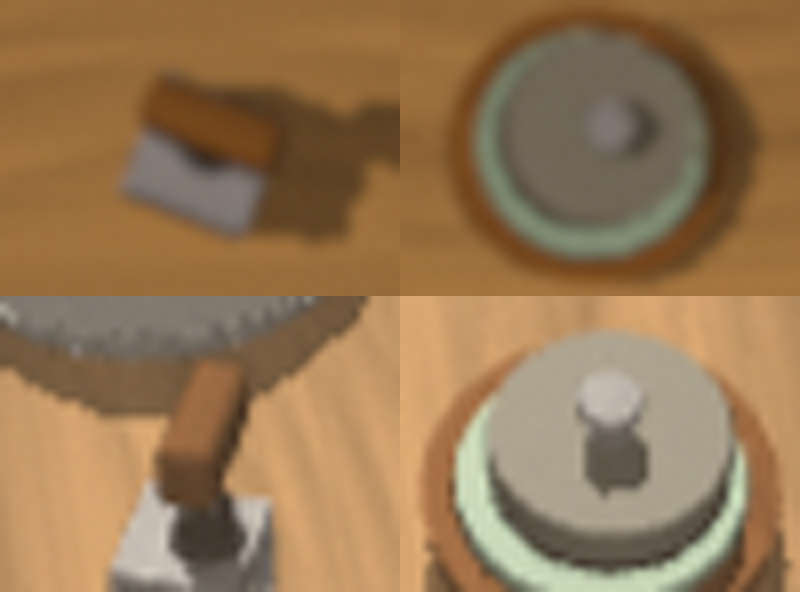

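```bash
python3 - <<'E'
from h import *
t=lambda L,x,y:np.array([[x+(u+.5)/8-.5,y+(v+.5)/8-.5] for u,v in L])
p=lambda *a:print(*[np.round(x,4).tolist() if hasattr(x,'shape') else x for x in a])
p("bar",atz("top",t([(212,120)],295,190),.12))
c=atz("top",t([(123,195),(242,237)],295,190),.051);p("platecorn",c,np.linalg.norm(c[1]-c[0]))
b=atz("top",t([(145,114),(270,168),(162,74),(278,126)],295,190),.118);p("barcorn",b)
p("glass",atz("top",t([(192,145),(70,145),(312,145),(192,28),(192,262)],380,182),.024))
p("chuck",atz("top",t([(200,128),(98,128),(302,128)],380,182),.046))
p("stud",atz("top",t([(213,127)],380,182),.064))
p("stud side",atz("side",t([(210,97)],308,268),.064))
p("chuckside LR",atz("side",t([(87,140),(333,140),(210,34),(210,237)],308,268),.046))
p("lap top",atz("top",[(242.5,207)],.07),atz("top",[(215,208),(273.5,208),(244,178),(244,238)],.02))
def tri(a,b):
    P=[];x=[]
    for n,uv in(("top",a),("side",b)):
        K,D,T=cal(n);P.append(T[:3]);x.append(cv2.undistortPoints(np.array(uv).reshape(1,1,2),K,D).reshape(2,1))
    X=cv2.triangulatePoints(P[0],P[1],x[0],x[1]);return (X[:3]/X[3]).ravel()
S=t([(213,127)],380,182);p("stud tri",tri(S,t([(210,97)],308,268)))
p("chuck tri",tri(t([(200,128)],380,182),t([(210,138)],308,268)))
p("bar tri",tri(t([(212,120)],295,190),t([(207,410-296)],285,180)))
E
```

```text
bar [[0.524, 0.0028, 0.12]]
platecorn [[0.4992, 0.0402, 0.051], [0.4798, -0.0101, 0.051]] 0.0539
barcorn [[0.5273, 0.0299, 0.118], [0.504, -0.0202, 0.118], [0.5435, 0.0225, 0.118], [0.521, -0.024, 0.118]]
glass [[0.5421, -0.2904, 0.024], [0.5435, -0.2364, 0.024], [0.5406, -0.3437, 0.024], [0.594, -0.2932, 0.024], [0.4905, -0.2877, 0.024]]
chuck [[0.5472, -0.2889, 0.046], [0.5484, -0.2445, 0.046], [0.546, -0.3334, 0.046]]
stud [[0.5456, -0.29, 0.064]]
stud side [[0.5483, -0.2857, 0.064]]
chuckside LR [[0.5069, -0.2833, 0.046], [0.5883, -0.297, 0.046], [0.5555, -0.247, 0.046], [0.5409, -0.3275, 0.046]]
lap top [[0.5275, 0.2669, 0.07]] [[0.5311, 0.373, 0.02], [0.5256, 0.1676, 0.02], [0.6348, 0.2704, 0.02], [0.4237, 0.2719, 0.02]]
stud tri [0.5464, -0.2889, 0.0684]
chuck tri [0.5476, -0.289, 0.0455]
bar tri [0.5255, 0.0028, 0.1199]
```

```bash
cat >> h.py <<'E'
from scipy.spatial.transform import Rotation as Ro
def go(pos,yaw):
    s=manip.get_state();R=np.array(s["ee_rot"]);p=np.array(s["position"])
    a=np.radians(yaw);y=np.array([np.cos(a),np.sin(a),0]);z=np.array([0,0,-1.]);G=np.c_[np.cross(y,z),y,z]
    print("shift",(R.T@(np.array(pos)-p)).round(4),"rot",Ro.from_matrix(R.T@G).as_rotvec(degrees=True).round(2),
      "| pos",p.round(4),"f",np.round(s["ft_force"],1),"op",round(float(s["opening"]),3),"t",s["time_s"],"q6",np.round(s["joint_positions"],1)[5])
E
python3 -c "
from h import *
go([.523,.0025,.2],-22)"
```

```text
shift [-0.4914 -0.3205  0.0312] rot [-4.000e-02  5.000e-02  9.224e+01] | pos [0.1689 0.4703 0.2309] f [-1.2 -0.8 -0.3] op 1.003 t 0.1 q6 90.0
```

```bash
python3 -m jog '[-0.03,-0.02,0,0,0,6,1, -0.08,-0.052,0,0,0,15,1, -0.13,-0.085,0,0,0,24,1, -0.18,-0.117,0,0,0,33,1, -0.23,-0.15,0,0,0,43,1]'; python3 -c "
from h import *
go([.523,.0025,.2],-22)"
```

```text
time_s: 0.72
position: [0.3355, 0.25, 0.2312]
ee_rot: [[-0.453, 0.891, 0.0], [0.891, 0.453, -0.0], [-0.0, 0.0, -1.0]]
ft_force: [0.8, 0.6, -0.8]
opening: 0.996
shift [-0.3056  0.055   0.0312] rot [ 0.    0.   48.95] | pos [0.3355 0.25   0.2312] f [ 0.8  0.6 -0.8] op 0.996 t 0.725 q6 99.7
```

```bash
python3 -m jog '[-0.06,0.011,0.006,0,0,10,1, -0.12,0.022,0.012,0,0,20,1, -0.18,0.033,0.018,0,0,30,1, -0.24,0.044,0.024,0,0,40,1, -0.295,0.053,0.03,0,0,48,1]'; python3 - <<'E'
from h import *
go([.523,.0025,.087],-22)
snap("top","t1");snap("side","s1")
a=cv2.imread('pics/t1.png');b=cv2.imread('pics/s1.png')
r=lambda im,x,y,w,h,s:cv2.resize(im[y:y+h,x:x+w],None,fx=s,fy=s,interpolation=cv2.INTER_CUBIC)
cv2.imwrite('pics/c1.png',np.hstack([r(a,280,170,80,80,5),r(b,270,150,80,80,5)]))
E
```

```text
time_s: 1.35
position: [0.5178, 0.0116, 0.2009]
ee_rot: [[0.36, 0.933, -0.0], [0.933, -0.36, 0.0], [-0.0, -0.0, -1.0]]
ft_force: [0.2, 1.6, 0.4]
opening: 1.0
shift [-0.0066  0.0082  0.1139] rot [-0.01  0.    0.91] | pos [0.5178 0.0116 0.2009] f [0.2 1.6 0.4] op 1.0 t 1.35 q6 112.4
```

View pics/c1.png

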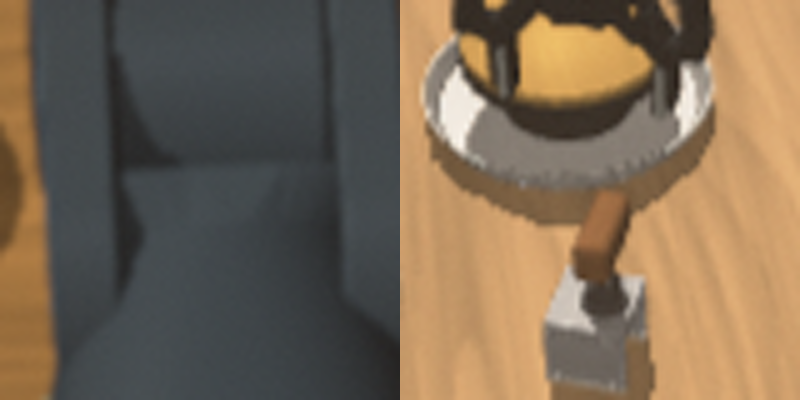

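The arm hides the handle in the top view. In the side view the fingers (crop 505,60 and 660,90) are either side above the bar (605,235). Descending to grip.

```bash
python3 -m jog '[-0.0065,0.008,0.02,0,0,1,1, -0.0065,0.008,0.045,0,0,1,1, -0.0065,0.008,0.07,0,0,1,1, -0.0065,0.008,0.095,0,0,1,1, -0.0065,0.008,0.111,0,0,1,1]' 40; python3 -m jog '[0,0,0,0,0,0,0.5, 0,0,0,0,0,0,0.4, 0,0,0,0,0,0,0.2, 0,0,0,0,0,0,0.1, 0,0,0,0,0,0,0.1]' 40;  python3 -c "
from h import *
go([.523,.0025,.15],-22)"
```

```text
time_s: 2.08
position: [0.5212, 0.0051, 0.089]
ee_rot: [[0.37, 0.929, -0.002], [0.929, -0.37, 0.0], [-0.001, -0.002, -1.0]]
ft_force: [-0.1, -0.2, 0.1]
opening: 0.999
time_s: 2.7
position: [0.5225, 0.0047, 0.0907]
ee_rot: [[0.371, 0.929, 0.001], [0.929, -0.371, -0.0], [0.0, 0.001, -1.0]]
ft_force: [0.6, -0.9, 2.9]
opening: 0.276
shift [-0.0018  0.0014 -0.0593] rot [ 0.05 -0.02  0.24] | pos [0.5225 0.0047 0.0907] f [ 0.6 -0.9  2.9] op 0.276 t 2.7 q6 112.3
```

```bash
python3 -m jog '[0,0,-0.01,0,0,0,0.1, 0,0,-0.03,0,0,0,0.1, 0,0,-0.05,0,0,0,0.1, 0,0,-0.06,0,0,0,0.1, 0,0,-0.06,0,0,0,0.1]' 60; python3 - <<'E'
from h import *
go([.523,.0025,.15],-22)
b=snap("side","s2");crop("s2","c2",270,150,350,230,7)
E
```

```text
time_s: 3.32
position: [0.5224, 0.0047, 0.1508]
ee_rot: [[0.371, 0.929, 0.001], [0.929, -0.371, 0.0], [0.0, 0.001, -1.0]]
ft_force: [-1.0, 0.2, -3.3]
opening: 0.27
shift [-0.0018  0.0014  0.0008] rot [ 0.04 -0.02  0.24] | pos [0.5224 0.0047 0.1508] f [-1.   0.2 -3.3] op 0.27 t 3.325 q6 112.3
```

View pics/c2.png

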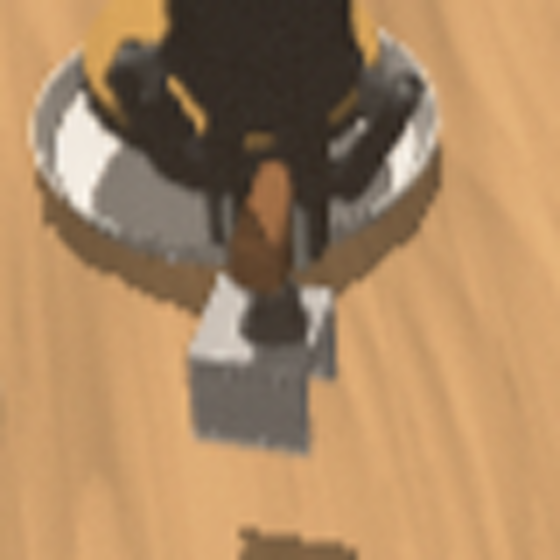

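```bash
python3 -m jog '[-0.008,0.0035,-0.015,0,0,0,0.1, -0.03,0.013,-0.035,0,0,0,0.1, -0.06,0.0265,-0.05,0,0,0,0.1, -0.095,0.042,-0.05,0,0,0,0.1, -0.13,0.0575,-0.05,0,0,0,0.1]' 60;python3 -m jog '[-0.035,0.0155,0,0,0,0,0.1, -0.07,0.031,0,0,0,0,0.1, -0.10,0.0445,0,0,0,0,0.1, -0.124,0.055,0,0,0,0,0.1, -0.134,0.0595,0,0,0,0,0.1]'; python3 - <<'E'
from h import *
go([.5334,-.2838,.17],-22)
snap("top","t3");snap("side","s3")
a=cv2.imread('pics/t3.png');b=cv2.imread('pics/s3.png')
r=lambda im,x,y,w,h,s:cv2.resize(im[y:y+h,x:x+w],None,fx=s,fy=s,interpolation=cv2.INTER_CUBIC)
cv2.imwrite('pics/c3.png',np.hstack([r(a,364,160,80,120,5),r(b,290,200,80,120,5)]))
E
```

```text
time_s: 4.0
position: [0.5272, -0.139, 0.201]
ee_rot: [[0.371, 0.929, 0.0], [0.929, -0.371, -0.0], [-0.0, 0.0, -1.0]]
ft_force: [0.6, 0.6, -3.4]
opening: 0.267
time_s: 4.62
position: [0.5324, -0.2855, 0.2004]
ee_rot: [[0.372, 0.928, -0.0], [0.928, -0.372, 0.0], [-0.0, -0.0, -1.0]]
ft_force: [-0.3, 0.1, -2.6]
opening: 0.268
shift [0.002  0.0003 0.0304] rot [-0.02  0.01  0.16] | pos [ 0.5324 -0.2855  0.2004] f [-0.3  0.1 -2.6] op 0.268 t 4.625 q6 83.6
```

View pics/c3.png

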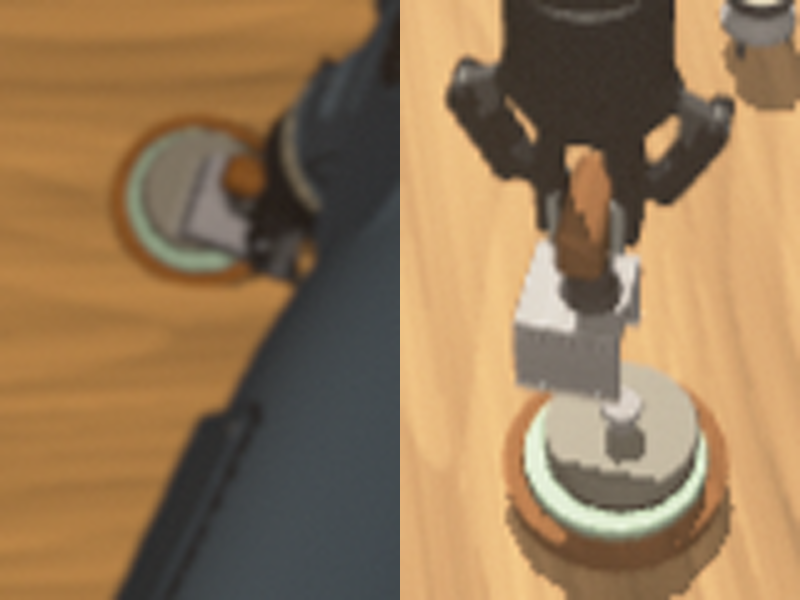

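```bash
python3 - <<'E'
from h import *
a=np.radians(-21.8);R=np.array([[np.cos(a),-np.sin(a),0],[np.sin(a),np.cos(a),0],[0,0,1]])
o=np.array([.5324,-.2855,.110])
H=np.array([[-34,-28,0],[20,-28,0],[-34,-28,51],[20,-28,51],[-34,28,51],[20,28,51],[0,0,107]])/1000
q=proj("side",H@R.T+o);print("side crop",((q-[290,200]+.5)*5+[400,0]).round(0).tolist())
q=proj("top",H@R.T+o);print("top crop",((q-[364,160]+.5)*5).round(0).tolist())
q=proj("side",[.5464,-.289,.065]);print("stud",((q-[290,200]+.5)*5+[400,0]).round(0).tolist(),((proj("top",[.5464,-.289,.065])-[364,160]+.5)*5).round())
E
```

```text
side crop [[515.0, 384.0], [619.0, 402.0], [512.0, 321.0], [619.0, 340.0], [538.0, 236.0], [641.0, 253.0], [591.0, 214.0]]
top crop [[249.0, 265.0], [275.0, 188.0], [270.0, 259.0], [297.0, 179.0], [186.0, 229.0], [214.0, 149.0], [270.0, 183.0]]
stud [[619.0, 405.0]] [[212. 188.]]
```

```bash
python3 -m jog '[0.002,0,0.01,0,0,0,0.1, 0.002,0,0.025,0,0,0,0.1, 0.002,0,0.04,0,0,0,0.1, 0.002,0,0.05,0,0,0,0.1, 0.002,0,0.054,0,0,0,0.1]'; python3 -m jog '[0,0,0.001,0,0,0,0.1, 0,0,0.002,0,0,0,0.1, 0,0,0.003,0,0,0,0.1, 0,0,0.004,0,0,0,0.1, 0,0,0.004,0,0,0,0.1]'
```

```text
time_s: 5.35
position: [0.5333, -0.2817, 0.1454]
ee_rot: [[0.371, 0.929, -0.001], [0.929, -0.371, 0.0], [0.0, -0.001, -1.0]]
ft_force: [-0.6, 0.3, -2.5]
opening: 0.271
time_s: 5.98
position: [0.5336, -0.282, 0.1423]
ee_rot: [[0.371, 0.929, -0.0], [0.929, -0.371, 0.0], [0.0, -0.0, -1.0]]
ft_force: [0.6, 0.1, -2.9]
opening: 0.273
```

```bash
python3 -m jog '[0,0,0.001,0,0,0,0.1, 0,0,0.002,0,0,0,0.1, 0,0,0.002,0,0,0,0.1, 0,0,0.002,0,0,0,0.1, 0,0,0.002,0,0,0,0.1]'
```

```text
time_s: 6.6
position: [0.5336, -0.282, 0.1403]
ee_rot: [[0.371, 0.929, 0.0], [0.929, -0.371, -0.0], [-0.0, 0.0, -1.0]]
ft_force: [0.4, 1.0, -3.5]
opening: 0.269
```

```bash
python3 -m jog '[0,0,0.001,0,0,0,0.1, 0,0,0.001,0,0,0,0.1, 0,0,0.002,0,0,0,0.1, 0,0,0.002,0,0,0,0.1, 0,0,0.002,0,0,0,0.1]';python3 -m jog '[0,0,0.001,0,0,0,0.1, 0,0,0.001,0,0,0,0.1, 0,0,0.002,0,0,0,0.1, 0,0,0.002,0,0,0,0.1, 0,0,0.002,0,0,0,0.1]'
```

```text
time_s: 7.22
position: [0.5337, -0.282, 0.1383]
ee_rot: [[0.371, 0.929, 0.0], [0.929, -0.371, -0.0], [-0.0, 0.0, -1.0]]
ft_force: [0.1, 0.8, -3.2]
opening: 0.269
time_s: 7.85
position: [0.5338, -0.2821, 0.1365]
ee_rot: [[0.371, 0.929, 0.0], [0.929, -0.371, -0.0], [-0.0, 0.0, -1.0]]
ft_force: [-0.4, -1.4, 2.2]
opening: 0.268
```

```bash
python3 -m jog '[0,0,0.002,0,0,0,0.1, 0,0,0.004,0,0,0,0.1, 0,0,0.006,0,0,0,0.1, 0,0,0.007,0,0,0,0.1, 0,0,0.007,0,0,0,0.1]';python3 -m jog '[0,0,0.002,0,0,0,0.1, 0,0,0.004,0,0,0,0.1, 0,0,0.006,0,0,0,0.1, 0,0,0.007,0,0,0,0.1, 0,0,0.007,0,0,0,0.1]'
```

```text
time_s: 8.48
position: [0.5338, -0.2821, 0.1293]
ee_rot: [[0.371, 0.929, 0.0], [0.929, -0.371, -0.0], [-0.0, 0.0, -1.0]]
ft_force: [0.0, -1.0, 4.3]
opening: 0.273
time_s: 9.1
position: [0.5338, -0.282, 0.1223]
ee_rot: [[0.371, 0.929, 0.0], [0.929, -0.371, -0.0], [-0.0, 0.0, -1.0]]
ft_force: [0.6, -1.4, 4.9]
opening: 0.269
```

```bash
python3 -m jog '[0,0,0.0005,0,0,0,0.1, 0,0,0.001,0,0,0,0.1, 0,0,0.001,0,0,0,0.1, 0,0,0.001,0,0,0,0.1, 0,0,0.001,0,0,0,0.1]'
```

```text
time_s: 9.72
position: [0.5338, -0.282, 0.1214]
ee_rot: [[0.371, 0.929, 0.0], [0.929, -0.371, -0.0], [-0.0, 0.0, -1.0]]
ft_force: [1.1, -0.9, 6.0]
opening: 0.271
```

```bash
python3 -m jog '[0,0,0.0003,0,0,0,0.1, 0,0,0.0005,0,0,0,0.1, 0,0,0.0005,0,0,0,0.1, 0,0,0.0005,0,0,0,0.1, 0,0,0.0005,0,0,0,0.1]'; python3 -m jog '[0,0,0.0003,0,0,0,0.1, 0,0,0.0005,0,0,0,0.1, 0,0,0.0005,0,0,0,0.1, 0,0,0.0005,0,0,0,0.1, 0,0,0.0005,0,0,0,0.1]'
```

```text
time_s: 10.35
position: [0.5338, -0.2821, 0.1209]
ee_rot: [[0.371, 0.929, 0.0], [0.929, -0.371, -0.0], [-0.0, 0.0, -1.0]]
ft_force: [0.1, -1.5, 4.9]
opening: 0.268
time_s: 10.98
position: [0.5338, -0.2821, 0.1204]
ee_rot: [[0.371, 0.929, 0.0], [0.929, -0.371, -0.0], [-0.0, 0.0, -1.0]]
ft_force: [0.0, -1.7, 5.8]
opening: 0.272
```

```bash
python3 -m jog '[0,0.001,-0.0005,0,0,0,0.1, 0,0.003,-0.0005,0,0,0,0.1, 0,0.005,-0.0005,0,0,0,0.1, 0,0.007,-0.0005,0,0,0,0.1, 0,0.008,-0.0005,0,0,0,0.1]'; python3 -m jog '[0,0.0005,0,0,0,0,0.1, 0,0.001,0,0,0,0,0.1, 0,0.0015,0,0,0,0,0.1, 0,0.002,0,0,0,0,0.1, 0,0.002,0,0,0,0,0.1]'; python3 - <<'E'
from h import *
s=manip.get_state();print(np.dot(s["ft_force"],[.929,-.371,0]),s["ft_force"])
snap("side","s4");crop("s4","c4",295,220,365,310,6)
E
```

```text
time_s: 11.6
position: [0.5404, -0.2845, 0.1204]
ee_rot: [[0.371, 0.929, -0.002], [0.929, -0.371, 0.001], [0.0, -0.002, -1.0]]
ft_force: [-2.9, 2.0, 5.5]
opening: 0.274
time_s: 12.22
position: [0.5422, -0.2852, 0.1204]
ee_rot: [[0.371, 0.929, -0.002], [0.929, -0.371, 0.001], [0.0, -0.002, -1.0]]
ft_force: [-3.5, 1.6, 5.4]
opening: 0.269
-3.8407499673013215 [-3.49058913  1.61184008  5.40863894]
```

View pics/c4.png

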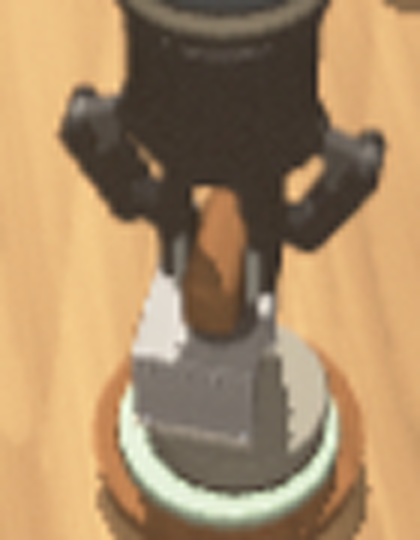

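Handle is flat on the chuck and sliding against about 3.8 N of steady friction. About 5 mm remain.

```bash
python3 -m jog '[0,0.0004,0,0,0,0,0.1, 0,0.0008,0,0,0,0,0.1, 0,0.0012,0,0,0,0,0.1, 0,0.0016,0,0,0,0,0.1, 0,0.002,0,0,0,0,0.1]'
```

```text
time_s: 12.9
position: [0.544, -0.2859, 0.1204]
ee_rot: [[0.371, 0.929, -0.002], [0.929, -0.371, 0.001], [0.0, -0.002, -1.0]]
ft_force: [-3.4, 0.2, 5.5]
opening: 0.265
```

```bash
python3 -m jog '[0,0.0003,0,0,0,0,0.1, 0,0.0006,0,0,0,0,0.1, 0,0.0009,0,0,0,0,0.1, 0,0.0012,0,0,0,0,0.1, 0,0.0015,0,0,0,0,0.1]'
```

```text
time_s: 13.52
position: [0.5454, -0.2865, 0.1204]
ee_rot: [[0.371, 0.929, -0.002], [0.929, -0.371, 0.001], [0.0, -0.002, -1.0]]
ft_force: [-2.7, 1.7, 5.3]
opening: 0.267
```

```bash
python3 -m jog '[0,0.0002,0,0,0,0,0.1, 0,0.0004,0,0,0,0,0.1, 0,0.0006,0,0,0,0,0.1, 0,0.0008,0,0,0,0,0.1, 0,0.001,0,0,0,0,0.1]'
```

```text
time_s: 14.15
position: [0.5463, -0.2869, 0.1204]
ee_rot: [[0.371, 0.929, -0.002], [0.929, -0.371, 0.001], [0.0, -0.002, -1.0]]
ft_force: [-3.3, 0.4, 4.6]
opening: 0.268
```

```bash
python3 -m jog '[0,0.0002,0,0,0,0,0.1, 0,0.0004,0,0,0,0,0.1, 0,0.0006,0,0,0,0,0.1, 0,0.0008,0,0,0,0,0.1, 0,0.001,0,0,0,0,0.1]'
```

```text
time_s: 14.78
position: [0.5472, -0.2872, 0.1204]
ee_rot: [[0.371, 0.929, -0.002], [0.929, -0.371, 0.001], [0.0, -0.002, -1.0]]
ft_force: [-3.8, 1.8, 6.4]
opening: 0.275
```

```bash
python3 -m jog '[0,0.0002,0,0,0,0,0.1, 0,0.0004,0,0,0,0,0.1, 0,0.0006,0,0,0,0,0.1, 0,0.0008,0,0,0,0,0.1, 0,0.001,0,0,0,0,0.1]'
```

```text
time_s: 15.4
position: [0.5482, -0.2876, 0.1203]
ee_rot: [[0.371, 0.929, -0.002], [0.929, -0.371, 0.001], [0.0, -0.002, -1.0]]
ft_force: [-3.2, 1.0, 5.8]
opening: 0.272
```

```bash
python3 -m jog '[0,0.0002,0,0,0,0,0.1, 0,0.0004,0,0,0,0,0.1, 0,0.0006,0,0,0,0,0.1, 0,0.0008,0,0,0,0,0.1, 0,0.0008,0,0,0,0,0.1]'
```

```text
time_s: 16.02
position: [0.5485, -0.2878, 0.1203]
ee_rot: [[0.371, 0.929, -0.002], [0.929, -0.371, 0.001], [0.0, -0.003, -1.0]]
ft_force: [-5.8, 2.6, 7.9]
opening: 0.271
```

```bash
python3 -m jog '[0,0.0001,0,0,0,0,0.1, 0,0.0002,0,0,0,0,0.1, 0,0.0003,0,0,0,0,0.1, 0,0.0003,0,0,0,0,0.1, 0,0.0003,0,0,0,0,0.1]'
```

```text
time_s: 16.65
position: [0.5486, -0.2878, 0.1203]
ee_rot: [[0.371, 0.929, -0.003], [0.929, -0.371, 0.001], [0.0, -0.003, -1.0]]
ft_force: [-7.3, 2.2, 7.8]
opening: 0.269
```

```bash
python3 -m jog '[0,0,-0.0007,0,0,0,0.1, 0,0,-0.0014,0,0,0,0.1, 0,0,-0.002,0,0,0,0.1, 0,0,-0.0025,0,0,0,0.1, 0,0,-0.003,0,0,0,0.1]'
```

```text
time_s: 17.27
position: [0.5486, -0.2878, 0.1229]
ee_rot: [[0.371, 0.929, -0.003], [0.929, -0.371, 0.002], [0.0, -0.003, -1.0]]
ft_force: [-5.6, 2.8, 2.6]
opening: 0.274
```

```bash
python3 -m jog '[0,0,-0.0003,0,0,0,0.1, 0,0,-0.0006,0,0,0,0.1, 0,0,-0.0009,0,0,0,0.1, 0,0,-0.0012,0,0,0,0.1, 0,0,-0.0015,0,0,0,0.1]'
```

```text
time_s: 17.9
position: [0.5485, -0.2877, 0.1242]
ee_rot: [[0.371, 0.929, -0.003], [0.929, -0.371, 0.002], [0.0, -0.004, -1.0]]
ft_force: [-4.8, 2.4, -1.9]
opening: 0.273
```

```bash
python3 -m jog '[0,0,-0.0005,0,0,0,0.1, 0,0,-0.001,0,0,0,0.1, 0,0,-0.0015,0,0,0,0.1, 0,0,-0.002,0,0,0,0.1, 0,0,-0.003,0,0,0,0.1]'
```

```text
time_s: 18.52
position: [0.5499, -0.2885, 0.1282]
ee_rot: [[0.371, 0.929, -0.0], [0.929, -0.371, 0.0], [0.0, -0.0, -1.0]]
ft_force: [-1.7, 1.1, -10.6]
opening: 0.274
```

```bash
python3 -m jog '[0,0,-0.002,0,0,0,0.1, 0,0,-0.004,0,0,0,0.1, 0,0,-0.007,0,0,0,0.1, 0,0,-0.01,0,0,0,0.1, 0,0,-0.01,0,0,0,0.1]'
```

```text
time_s: 19.15
position: [0.5503, -0.2886, 0.1388]
ee_rot: [[0.371, 0.929, 0.001], [0.929, -0.371, -0.0], [-0.0, 0.001, -1.0]]
ft_force: [0.3, -0.7, -8.4]
opening: 0.274
```

Hanging load is 8.4 N, which matches handle plus lens. Lifting and carrying to the lap.

```bash
python3 -m jog '[0,0,-0.01,0,0,0,0.1, 0,0,-0.035,0,0,0,0.1, 0.005,-0.002,-0.065,0,0,0,0.1, 0.015,-0.0065,-0.09,0,0,0,0.1, 0.03,-0.013,-0.11,0,0,0,0.1]' 80; python3 -c "
from h import *
snap('side','s5')
go([.533,.271,.25],-21.8);crop('s5','c5',270,140,370,320,3.3)"
```

```text
time_s: 19.77
position: [0.5491, -0.2558, 0.25]
ee_rot: [[0.371, 0.929, 0.001], [0.929, -0.371, -0.001], [-0.0, 0.001, -1.0]]
ft_force: [-0.4, 0.1, -9.3]
opening: 0.268
shift [ 0.4815 -0.2099  0.0023] rot [ 0.22 -0.05  0.08] | pos [ 0.5498 -0.254   0.2527] f [ 0.7  3.1 -4.7] op 0.266 t 19.825 q6 86.9
```

View pics/c5.png

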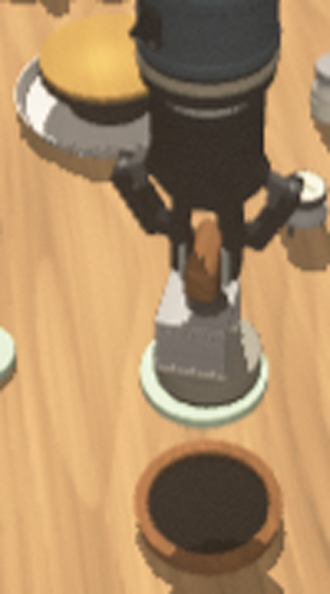

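The lens hangs level below the handle, clear of the rest at (208,505) in the crop. Carrying on.

```bash
python3 -m jog '[0.025,-0.011,0,0,0,0,0.1, 0.06,-0.026,0,0,0,0,0.1, 0.1,-0.0435,0,0,0,0,0.1, 0.14,-0.061,0,0,0,0,0.1, 0.18,-0.0785,0,0,0,0,0.1]' ;python3 -m jog '[0.04,-0.0175,0,0,0,0,0.1, 0.08,-0.035,0,0,0,0,0.1, 0.12,-0.0525,0,0,0,0,0.1, 0.155,-0.068,0,0,0,0,0.1, 0.185,-0.081,0,0,0,0,0.1]' ; python3 -m jog '[0.025,-0.011,0,0,0,0,0.1, 0.045,-0.02,0,0,0,0,0.1, 0.06,-0.026,0,0,0,0,0.1, 0.07,-0.0305,0,0,0,0,0.1, 0.07,-0.0305,0,0,0,0,0.1]';python3 -c "
from h import *
go([.533,.271,.21],-21.8)"
```

```text
time_s: 20.45
position: [0.5427, -0.0582, 0.249]
ee_rot: [[0.371, 0.929, 0.001], [0.929, -0.371, -0.0], [0.0, 0.001, -1.0]]
ft_force: [1.4, 1.0, -8.3]
opening: 0.268
time_s: 21.08
position: [0.536, 0.1438, 0.2489]
ee_rot: [[0.37, 0.929, 0.001], [0.929, -0.37, 0.0], [0.0, 0.001, -1.0]]
ft_force: [0.4, -0.9, -7.8]
opening: 0.267
time_s: 21.7
position: [0.5339, 0.2189, 0.2482]
ee_rot: [[0.37, 0.929, -0.0], [0.929, -0.37, -0.0], [-0.0, -0.0, -1.0]]
ft_force: [-0.0, -0.6, -8.8]
opening: 0.267
shift [ 0.0481 -0.0201  0.0382] rot [-0.    0.01  0.07] | pos [0.5339 0.2189 0.2482] f [-0.  -0.6 -8.8] op 0.267 t 21.7 q6 134.0
```

```bash
python3 -m jog '[0.015,-0.006,0.005,0,0,0,0.1, 0.03,-0.0125,0.015,0,0,0,0.1, 0.042,-0.0175,0.025,0,0,0,0.1, 0.048,-0.02,0.035,0,0,0,0.1, 0.048,-0.02,0.038,0,0,0,0.1]'; python3 - <<'E'
from h import *
go([.533,.271,.195],-21.8)
snap("top","t6");snap("side","s6")
a=cv2.imread('pics/t6.png');b=cv2.imread('pics/s6.png')
r=lambda im,x,y,w,h,s:cv2.resize(im[y:y+h,x:x+w],None,fx=s,fy=s,interpolation=cv2.INTER_CUBIC)
cv2.imwrite('pics/c6.png',np.hstack([r(a,200,160,90,90,4.4),r(b,260,110,90,90,4.4)]))
E
```

```text
time_s: 22.32
position: [0.5325, 0.2708, 0.2092]
ee_rot: [[0.37, 0.929, -0.001], [0.929, -0.37, -0.001], [-0.001, -0.001, -1.0]]
ft_force: [-1.0, -0.4, -8.5]
opening: 0.268
shift [0.0004 0.0004 0.0142] rot [-0.05  0.07  0.08] | pos [0.5325 0.2708 0.2092] f [-1.  -0.4 -8.5] op 0.268 t 22.325 q6 138.7
```

View pics/c6.png

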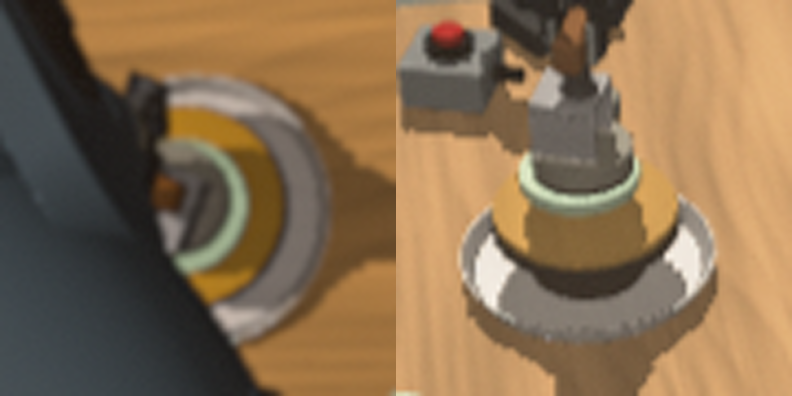

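```bash
python3 - <<'E'
from h import *
T=lambda u,v:[200+(u+.5)/4.4-.5,160+(v+.5)/4.4-.5]
S=lambda u,v:[260+(u-396+.5)/4.4-.5,110+(v+.5)/4.4-.5]
print("glass z .103 (right edge, top,bottom)",atz("top",[T(250,205),T(190,138),T(190,272)],.105).round(4).tolist())
print("dome edge z.067",atz("top",[T(283,204),T(190,105),T(190,303)],.067).round(4).tolist())
print("pan right z.02",atz("top",[T(328,210)],.02).round(4).tolist())
print("side glass L R",atz("side",[S(519,178),S(640,178)],.103).round(4).tolist())
print("side dome L R",atz("side",[S(490,212),S(683,212)],.067).round(4).tolist())
E
```

```text
glass z .103 (right edge, top,bottom) [[0.5257, 0.2145, 0.105], [0.5772, 0.259, 0.105], [0.477, 0.2596, 0.105]]
dome edge z.067 [[0.5293, 0.1949, 0.067], [0.6081, 0.2659, 0.067], [0.4553, 0.267, 0.067]]
pan right z.02 [[0.5278, 0.1653, 0.02]]
side glass L R [[0.48, 0.2702, 0.103], [0.5775, 0.2525, 0.103]]
side dome L R [[0.4537, 0.277, 0.067], [0.6121, 0.2485, 0.067]]
```

```bash
python3 -m jog '[0.002,0,0,0,0,0,0.1, 0.006,0.001,0.003,0,0,0,0.1, 0.009,0.001,0.007,0,0,0,0.1, 0.009,0.001,0.011,0,0,0,0.1, 0.009,0.001,0.014,0,0,0,0.1]'; python3 -m jog '[0,0,0.0004,0,0,0,0.1, 0,0,0.0008,0,0,0,0.1, 0,0,0.0012,0,0,0,0.1, 0,0,0.0016,0,0,0,0.1, 0,0,0.002,0,0,0,0.1]'
```

```text
time_s: 23.05
position: [0.5372, 0.2785, 0.1959]
ee_rot: [[0.371, 0.929, -0.0], [0.929, -0.371, -0.0], [-0.0, -0.0, -1.0]]
ft_force: [-0.6, 0.2, -9.2]
opening: 0.266
time_s: 23.68
position: [0.5373, 0.2786, 0.1943]
ee_rot: [[0.371, 0.929, 0.0], [0.929, -0.371, 0.0], [0.0, 0.0, -1.0]]
ft_force: [0.8, -0.4, -8.6]
opening: 0.27
```

```bash
python3 -m jog '[0,0,0.0003,0,0,0,0.1, 0,0,0.0006,0,0,0,0.1, 0,0,0.0009,0,0,0,0.1, 0,0,0.0012,0,0,0,0.1, 0,0,0.0015,0,0,0,0.1]'
```

```text
time_s: 24.3
position: [0.5373, 0.2786, 0.1928]
ee_rot: [[0.371, 0.929, 0.0], [0.929, -0.371, 0.0], [0.0, 0.0, -1.0]]
ft_force: [0.5, 0.6, -9.8]
opening: 0.266
```

```bash
python3 -m jog '[0,0,0.0003,0,0,0,0.1, 0,0,0.0006,0,0,0,0.1, 0,0,0.0009,0,0,0,0.1, 0,0,0.0012,0,0,0,0.1, 0,0,0.0013,0,0,0,0.1]'
```

```text
time_s: 24.92
position: [0.5373, 0.2786, 0.1915]
ee_rot: [[0.371, 0.929, -0.0], [0.929, -0.371, -0.0], [-0.0, -0.0, -1.0]]
ft_force: [0.2, -0.0, -9.2]
opening: 0.265
```

```bash
python3 -m jog '[0,0,0.0003,0,0,0,0.1, 0,0,0.0006,0,0,0,0.1, 0,0,0.0008,0,0,0,0.1, 0,0,0.001,0,0,0,0.1, 0,0,0.001,0,0,0,0.1]'
```

```text
time_s: 25.55
position: [0.5373, 0.2786, 0.1905]
ee_rot: [[0.371, 0.929, -0.0], [0.929, -0.371, -0.0], [-0.0, -0.0, -1.0]]
ft_force: [-0.1, 1.1, -7.7]
opening: 0.268
```

```bash
python3 -m jog '[0,0,0.0003,0,0,0,0.1, 0,0,0.0006,0,0,0,0.1, 0,0,0.0008,0,0,0,0.1, 0,0,0.001,0,0,0,0.1, 0,0,0.001,0,0,0,0.1]'
```

```text
time_s: 26.18
position: [0.5375, 0.2787, 0.1899]
ee_rot: [[0.371, 0.929, 0.001], [0.929, -0.371, 0.0], [0.001, 0.001, -1.0]]
ft_force: [-0.7, -1.6, 1.5]
opening: 0.269
```

```bash
python3 -m jog '[0,0,0.0003,0,0,0,0.1, 0,0,0.0006,0,0,0,0.1, 0,0,0.0006,0,0,0,0.1, 0,0,0.0006,0,0,0,0.1, 0,0,0.0006,0,0,0,0.1]'
```

```text
time_s: 26.8
position: [0.5375, 0.2787, 0.1895]
ee_rot: [[0.371, 0.929, 0.001], [0.929, -0.371, 0.0], [0.001, 0.001, -1.0]]
ft_force: [-1.6, -0.4, 5.6]
opening: 0.268
```

```bash
python3 -m jog '[0,0,-0.0003,0,0,0,0.1, 0,0,-0.0006,0,0,0,0.1, 0,0,-0.0006,0,0,0,0.15, 0,0,-0.0006,0,0,0,0.25, 0,0,-0.0006,0,0,0,0.3]' 20;python3 -m jog '[0,0,0,0,0,0,0.4, 0,0,0,0,0,0,0.5, 0,0,0,0,0,0,0.6, 0,0,0,0,0,0,0.7, 0,0,0,0,0,0,0.7]'
```

```text
time_s: 27.42
position: [0.5373, 0.2786, 0.1893]
ee_rot: [[0.371, 0.929, -0.0], [0.929, -0.371, -0.0], [-0.0, -0.0, -1.0]]
ft_force: [0.2, 0.2, 1.5]
opening: 0.3
time_s: 28.05
position: [0.5373, 0.2786, 0.1895]
ee_rot: [[0.371, 0.929, 0.0], [0.929, -0.371, -0.0], [-0.0, 0.0, -1.0]]
ft_force: [0.5, -0.2, 1.4]
opening: 0.701
```

```bash
python3 -m jog '[0,0,-0.005,0,0,0,0.7, 0,0,-0.02,0,0,0,0.7, 0,0,-0.04,0,0,0,0.7, 0,0,-0.06,0,0,0,0.7, 0,0,-0.08,0,0,0,0.7]';python3 -m jog '[-0.02,0,-0.03,0,0,0,0.7, -0.05,0,-0.05,0,0,0,0.7, -0.09,0,-0.06,0,0,0,0.7, -0.13,0,-0.06,0,0,0,0.7, -0.16,0,-0.06,0,0,0,0.7]';python3 -m jog '[-0.03,0,0,0,0,0,0.7, -0.07,0,0,0,0,0,0.7, -0.11,0,0,0,0,0,0.7, -0.14,0,0,0,0,0,0.7, -0.15,0,0,0,0,0,0.7]'
python3 - <<'E'
from h import *
snap("top","t7");snap("side","s7")
a=cv2.imread('pics/t7.png');b=cv2.imread('pics/s7.png')
r=lambda im,x,y,w,h,s:cv2.resize(im[y:y+h,x:x+w],None,fx=s,fy=s,interpolation=cv2.INTER_CUBIC)
cv2.imwrite('pics/c7.png',np.hstack([r(a,200,160,90,90,4.4),r(b,260,110,90,90,4.4)]))
E
```

```text
time_s: 28.68
position: [0.5374, 0.2786, 0.2714]
ee_rot: [[0.371, 0.929, 0.001], [0.929, -0.371, 0.0], [0.001, 0.001, -1.0]]
ft_force: [0.4, 0.2, -1.2]
opening: 0.701
time_s: 29.3
position: [0.4775, 0.1287, 0.331]
ee_rot: [[0.371, 0.929, 0.002], [0.929, -0.371, 0.0], [0.001, 0.002, -1.0]]
ft_force: [0.3, -0.1, 0.2]
opening: 0.7
time_s: 29.92
position: [0.422, -0.0104, 0.3308]
ee_rot: [[0.372, 0.928, 0.002], [0.928, -0.372, -0.0], [0.001, 0.002, -1.0]]
ft_force: [0.2, 0.9, 0.2]
opening: 0.7
```

View pics/c7.png

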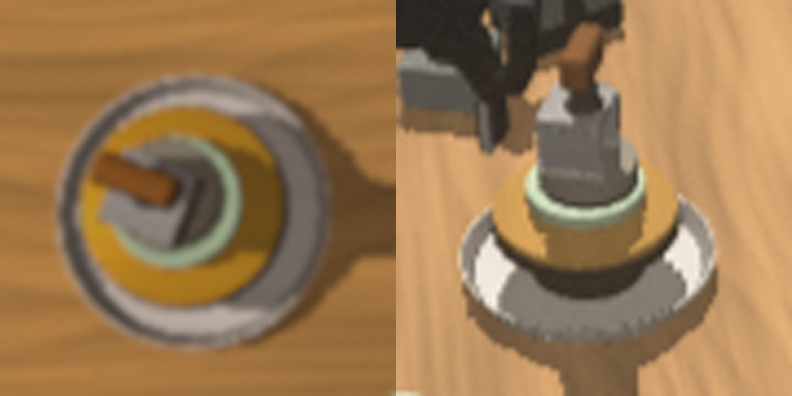

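The handle stands upright and released on the lens, on the dome. Checking the centring and that nothing is still moving before handing in.

```bash
python3 - <<'E'
from h import *
T=lambda u,v:[200+(u+.5)/4.4-.5,160+(v+.5)/4.4-.5]
S=lambda u,v:[260+(u-396+.5)/4.4-.5,110+(v+.5)/4.4-.5]
print("glass R,T,B",atz("top",[T(241,201),T(178,134),T(178,268)],.086).round(4).tolist())
print("dome L,R,T,B",atz("top",[T(82,204),T(283,204),T(182,105),T(182,303)],.067).round(4).tolist())
print("pan",atz("top",[T(57,210),T(328,210),T(193,74),T(193,348)],.02).round(4).tolist())
print("side glass L R",atz("side",[S(524,190),S(646,190)],.086).round(4).tolist())
q=proj("top",[[.5373,.2786,.12+.107-.013+.01]]);print("bar exp",(q-[200,160]+.5)*4.4)
a=cv2.imread('pics/t7.png').astype(int);b=snap("top","t8")[:,:,::-1].astype(int);print("motion",np.abs(a-b)[160:250,200:290].max())
E
```

```text
glass R,T,B [[0.5306, 0.2242, 0.086], [0.5831, 0.2716, 0.086], [0.4812, 0.2722, 0.086]]
dome L,R,T,B [[0.5334, 0.3496, 0.067], [0.5293, 0.1949, 0.067], [0.6083, 0.2721, 0.067], [0.4554, 0.2731, 0.067]]
pan [[0.5336, 0.3815, 0.02], [0.5278, 0.1653, 0.02], [0.6405, 0.2722, 0.02], [0.4213, 0.2737, 0.02]]
side glass L R [[0.4835, 0.2765, 0.086], [0.583, 0.2585, 0.086]]
bar exp [[128.53115648 175.40925215]]
motion 5
```

```bash
python3 -c "
from station import manip
print(manip.get_state()['time_s'],manip.close_job())"
```

```text
the job is handed in; nothing more can be done
30.075 None
```

I fitted the handle to the stud, carried the lens to the lap, set it down and let go, then handed the job in at 30.1 s. `close_job()` reports no verdict.

- **Hooking on:** I stood the handle on the chuck and pressed its bar about 16–17 mm, with about 6 N on the bar. I then slid it until the tool stopped advancing. The side force had risen from about 3.5 N of friction to 7.6 N, so the push on the stud stayed under 12 N. Letting the bar up, the hook caught: the upward push on the tool dropped to a 2 N downward pull about 4 mm up.
- **Lift:** the load was about 8.4 N, as expected for handle plus lens. In the picture the lens hung level and clear of the rest.
- **Setting down:** the force on the tool during set-down was small. It went from −9 N of load to a push of +5.6 N, which I eased off before letting go.
- **Last checks:** in the pictures the glass centre is at about (0.532, 0.274) and the dome centre at about (0.5315, 0.2725), so they agree to roughly 2 mm. The handle stands upright with its bar down on the yoke, the picture showed no movement, and the gripper was well clear.
- **Not measured directly:** I inferred the plunger reading and the stud's home position from forces and heights, and did not see them. I did not measure the other things on the bench or the start button at the end; the moves kept clear of them.
- **Disagreement:** early estimates of the lap centre differed by up to about 10 mm. A second look above the dome put the lens 4 mm off in x and 8 mm off in y, and I corrected that before lowering it.

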